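Draw the desoldering handpiece and poise it over the board

ROBOT

A 7-joint arm with a two-finger parallel gripper is mounted at the origin on a cart in front of the work surface, level with it; the furniture and walls round the work are solid. World frame = base frame: x ahead of the robot, y to its left, z up, the work surface at z = 0. Lengths are in m, angles in rad, forces in N, time in s.
With the tool pointing down it reaches from about 0.425 to 1.025 m from the base axis. Payload 3.6 kg.
Tool frame: the origin (TCP) lies at the very end of the fingers, on their centre line; the grasp point (between the pads) lies 19 mm behind it; z points along the fingers, y is the line along which they close (so a half turn about z gives the same grasp; the last joint's range is limited). The gripper opens to 85 mm and grips with 20 to 120 N. Pads are 22 mm wide; open, the fingers measure 114 mm over their backs; the gripper's body (76 mm by 85 mm) begins 54 mm behind the grasp point. The pads swing forward as they close: fully open they stand 13 mm farther back than shut.
Start: joints at [-1.202, 0.591, 0.048, 1.609, -0.033, 0.943, -0.034], TCP at [0.323, 0.649, 0.201] pointing down, gripper open.
Joint ranges: [-2.69, 2.69], [-0.47, 2.24], [-1.27, 1.36], [0.19, 2.51], [-1.53, 4.68], [0.08, 2.07], [-3.09, 3.09]. Speed limits (rad/s): [2.57, 2.57, 3.14, 3.14, 3.14, 3.14, 3.14].

INTERFACE

Orientations are given as a rotation vector (axis times angle).
In Python, from station import * gives the robot as it stands. The module is installed in compiled form; this text tells all that it offers.
- The arm moves only by the tool servo_tool, never from a script. Its argument "increments" is a list of rows, each an object with "linear": the shift along the tool's x, y, z normalised to -1 to 1, where 1 is 2 cm, a list of three; "angular": the turn, a rotation vector about the tool's x, y, z normalised to -1 to 1, where 1 is 4 degrees, a list of three. A call has exactly 5 rows; each row shifts and turns the commanded pose from where the row before left it, along the tool's axes as they then stand; what a row does not reach is not made up. A row lasts 1/10 s, in which the tool goes at most 50 mm and 8.59 degrees, less where a joint would pass 70% of its speed; a pose out of reach is approached as far as the arm can. A call with a number of a shift or a turn outside -1 to 1 is refused whole. A call with a gripper value outside its range is refused whole. "grip" is the opening, from 0 (shut) to 1 (fully open), set as the call begins (left out, the last holds). The fingers move at their own pace and stop on an object; "grip_force" is the grip in N (left out, the last holds). Time passes only in rows, so rows that do not move let the fingers close, or fill a call up. It gives the time, the measured TCP pose, the force, the opening and the grip force at its end, in the units of the state.
- read_state(): the state, without advancing time (a new reading comes with each control period).
- camera(name): name is "scene" or "top" or "wrist"; returns (picture, depth): 400x640x3 uint8, red, green, blue; 400x640 float32, m along the optical axis (not along the pixel's ray), 0 where there is no reading.
- camera_model(name): a dict with "camera_matrix" (3x3 intrinsics, pixels), "k1" (the pictures are not rectified: a ray, as slopes to the right and down, at radius r is drawn at 1 + k1 r^2 times it, then the intrinsics apply), "world_from_camera" (4x4, takes a point from camera to world coordinates). Camera axes: x right, y down, z forward; pixel columns grow to the right and rows downward; lengths in m; the calibration is good to about 2 mm. A picture is of the moment at which its call begins: read the wrist's pose just before it. camera_model takes no time and is no camera call; for the wrist camera it gives the pose at the moment of the call.
- sign_off(): hands the job in; it is judged then, once.
The state is a dict: "time_s": time; "joint_positions": joint angles; "qvel": joint speeds; "tau": joint torques, N m; "tool_pos": TCP position; "tool_rot": TCP orientation; "contact_force": force on the tool from outside, world axes, zero at the start; "moment": the same for the moment, N m; "width": finger opening in m; "grasp_force": force on a finger pad.
Only numpy, scipy, OpenCV 4.12 (cv2) and the standard library are available. Lean on these libraries where they do the work, as an engineer would, in place of code of your own. Each camera call takes 0.05 s, during which the arm holds its last target. There are 200 camera calls.

TASK

Draw the desoldering handpiece out of the bench rack and bring it over the circuit board as you would poise it for work: leaning about halfway between upright and level, nozzle downwards, with the nozzle tip above the middle of the board and about 4 cm over it, not touching. Finish while still holding it there, steady in the gripper; leave the pens in the rack, the board and the other tools where they are.

Things in the scene. Friction and masses are not known exactly. Their poses are not given: they have to be found in the camera images.
- rack: Fixed aluminium rack, 164 mm long (its y), 44 mm deep (x), 72 mm high, on a foot plate 64 x 168 mm. Three equal wells at y = -60, 0, +60 mm: 25 mm square for the upper 30 mm, then a ledge and 15.5 mm square down to 6 mm above the desk. Handpiece and two pens stand in them, in any order. Origin: centre of the underside, z up. Place and yaw vary; it may stand right or left of the board.
- handpiece: Black desoldering handpiece, 155 mm long, about 75 to 140 g, much the thickest thing in the rack, upright, nozzle down, on its well's ledge. Origin: nozzle tip, 26 mm above the desk at the start; z from nozzle to cable end, in mm: nozzle to 16, round front (20 mm thick) to 36, eight-sided grip (22 mm over flats) to 123, cable gland (8 mm thick) to 155. Free of the rack above z = 46.
- handpiece_grip (a point): Point on the handpiece's axis 108 mm from the nozzle tip, within the eight-sided grip, 134 mm above the desk at the start: a place to grasp from above (the cable end stands 47 mm above it). Axes as the handpiece: x and y are square to two pairs of flats and lie along the rack's x and y at the start; closing along the rack's x keeps the fingers off the pens.
- board: Green circuit board lying flat and loose in the low holder, its underside 8 mm above the desk, 64 mm (x) by 100 mm (y), 2 mm thick with low components up to 10 mm high. Origin: centre of the underside. Its place and yaw vary with the holder.
- holder: Fixed light wooden slab, 88 x 124 x 8 mm, with low metal stops 12 mm high round the board that lies in it. Origin: centre of the underside, z up.
- marker: Black marker pen, 13 mm thick, 130 mm long, standing loosely upright in another well of the rack, its top 136 mm above the desk. Origin: its lower end, z up along it. To be left alone.
- flux_pen: White pen with a green part, 14 mm thick, 135 mm long, standing loosely upright in another well, its top 141 mm above the desk. Origin: its lower end, z up along it. To be left alone.
- cutter: Side cutter with yellow grips, 142 x 43 x 17 mm, lying loose on the mat farther back. Origin: centre of the underside. To be left alone.
- tweezers: Steel tweezers, 124 mm long (y), 13 mm wide, 8 mm high, lying loose near the front edge. Origin: centre of the underside. To be left alone.
Not all that is in view belongs to the job. Leave any green look-alike of the rack alone.

How it is judged:
On the way:
1. the handpiece has been drawn clear of the rack and hangs in the fingers (height (world z) of handpiece above 0.08 m and contact force between the fingers and handpiece above 1 N and contact force between each of rack, holder, marker, flux_pen, board, cutter, tweezers and handpiece below 0.1 N), for 0.2 s.
At the end, for the whole second after the job is handed in: Held by the fingers alone, at rest, leaning 30 to 60 degrees from upright, nozzle down; nozzle tip within 25 mm sideways of the board's middle and 25 to 70 mm above its underside; touching neither rack, board nor other tools; board, pens, cutter and tweezers within 15 mm of where they stood (horizontal distance between handpiece and board below 0.025 m and z of handpiece in the frame of board between 0.025 and 0.07 m and angle between handpiece's own z axis and vertical between 0.52 and 1.05 rad and linear speed of handpiece below 0.02 m/s and angular speed of handpiece below 0.2 rad/s and contact force between the fingers and handpiece above 1 N and contact force between each of rack, holder, marker, flux_pen, board, cutter, tweezers and handpiece below 0.1 N and distance of each of marker, flux_pen, board, cutter, tweezers from where it was at the start of the episode below 0.015 m); the arm keeps its last pose, push and grip.
It fails at once if a pen, the board, the cutter or the tweezers is shifted by more than 15 mm (distance of any of marker, flux_pen, board, cutter, tweezers from where it was at the start of the episode above 0.015 m).
It fails at once if the handpiece touches the board (contact force between handpiece and board above 0.5 N).
It also fails if it takes over 32 s, if anything falls off the work surface, if the arm or the gripper's body presses on something with over 40 N, if the wrist force passes 120 N, or if a joint passes its speed limit or range.

## Working session

There is one attempt and no reset: what is moved stays moved. The work goes in short steps, Python scripts to look and compute and a tool call to move; the robot and the scene stay as the last step left them, time stands still between calls to the robot, and variables do not carry over. Pictures are saved under pics/ and viewed, at most 10 in all, crops included, and the job is handed in when it is done.

Besides the shell and the picture viewer there is one more tool, called after ">>>" in YAML: its name, and indented under it one key for each argument. servo_tool: Moves the arm, as the interface text tells. Its arguments: {"type":"object","properties":{"increments":{"type":"array"},"grip":{"type":"number"},"grip_force":{"type":"number"}},"required":["increments"]}

```bash
mkdir -p pics
python3 - <<'E'
from station import *
import cv2,numpy as np
s=read_state();print(s['time_s'],s['tool_pos'],s['tool_rot'],s['width'])
for n in ['scene','top']:
    p,d=camera(n);cv2.imwrite(f'pics/{n}0.png',p[:,:,::-1]);np.savez(f'{n}0.npz',p=p,d=d)
    m=camera_model(n);print(n,m)
E
```

```text
0.0 [0.32263313 0.64825004 0.19984925] [-0.71875691 -3.05787943  0.00345009] 0.08559070338049168
scene {'camera_matrix': array([[470.94181998,   0.        , 319.27828782],
       [  0.        , 470.94181998, 195.60196567],
       [  0.        ,   0.        ,   1.        ]]), 'k1': -0.00722761252987145, 'world_from_camera': array([[-0.58165413, -0.31676887,  0.74922357, -0.56161617],
       [-0.81316625,  0.25016059, -0.52552861,  0.78113958],
       [-0.02095511, -0.91491921, -0.40309269,  0.71040542],
       [ 0.        ,  0.        ,  0.        ,  1.        ]])}
top {'camera_matrix': array([[512.18161098,   0.        , 307.83790869],
       [  0.        , 512.18161098, 189.24696845],
       [  0.        ,   0.        ,   1.        ]]), 'k1': -0.023394117384737595, 'world_from_camera': array([[ 0.01308813, -0.99390266,  0.1094815 ,  0.37135131],
       [-0.99970968, -0.01522197, -0.01867737,  0.01060885],
       [ 0.02023002, -0.10920526, -0.99381334,  1.78387475],
       [ 0.        ,  0.        ,  0.        ,  1.        ]])}
```

View pics/top0.png

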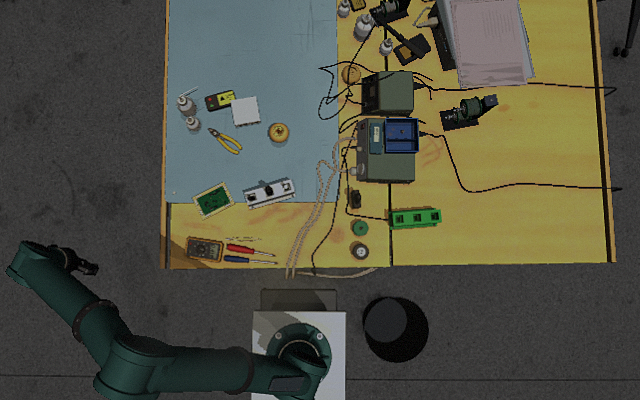

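View pics/scene0.png

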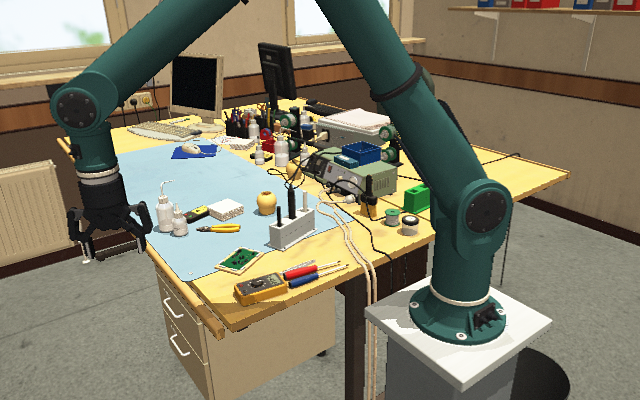

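The top view shows the board at about (212,199), the aluminium rack at (270,192) and the green look-alike at (415,217). In the scene view, three things in the rack could be the handpiece: a thick dark object (291,203), a thin dark one (279,216) and a white one (305,203). Another dark tool stands at (370,195), outside the rack. By the description it should be the thick one in the middle, so I'll check that in a close crop.

```bash
cat > h.py <<'E'
import numpy as np,cv2
from station import *
def ray(n,uv,M=None):
    m=M or camera_model(n);K=m['camera_matrix'];T=m['world_from_camera']
    q=((np.array(uv,float)-K[:2,2])/[K[0,0],K[1,1]]);p=q.copy()
    for _ in range(6): p=q/(1+m['k1']*(p@p))
    return T[:3,3],T[:3,:3]@np.r_[p,1]
def onz(n,uv,z,M=None):
    o,d=ray(n,uv,M);return o+d*(z-o[2])/d[2]
def proj(n,X,M=None):
    m=M or camera_model(n);T=np.linalg.inv(m['world_from_camera']);c=T[:3,:3]@X+T[:3,3]
    p=c[:2]/c[2];p=p*(1+m['k1']*(p@p));return m['camera_matrix'][[0,1],[0,1]]*p+m['camera_matrix'][:2,2]
E
python3 - <<'E'
from h import *
t=np.load('top0.npz')['p'];s=np.load('scene0.npz')['p']
a=cv2.resize(t[165:225,185:305],(780,390)[:2] and (720,360),interpolation=cv2.INTER_NEAREST)
b=cv2.resize(s[175:275,210:330],(288,240),interpolation=cv2.INTER_NEAREST)
o=np.zeros((600,720,3),np.uint8);o[:360]=a;o[360:,:288]=b
cv2.imwrite('pics/crop0.png',o[:,:,::-1])
hsv=cv2.cvtColor(t,cv2.COLOR_RGB2HSV)
g=cv2.inRange(hsv,(45,90,30),(85,255,255));g[:, 300:]=0;g[:150]=0;g[:,:180]=0
c=max(cv2.findContours(g,0,2)[0],key=cv2.contourArea);r=cv2.minAreaRect(c);print('board',r)
P=np.array([onz('top',p,0.010) for p in cv2.boxPoints(r)]);print(P,P.mean(0),np.linalg.norm(np.diff(P,axis=0),axis=1))
E
```

```text
board ((212.90003967285156, 200.300048828125), (17.441329956054688, 28.174455642700195), 63.43495178222656)
[[0.52753937 0.36315252 0.01      ]
 [0.5728321  0.27733831 0.01      ]
 [0.5188253  0.24864629 0.01      ]
 [0.47384767 0.33428589 0.01      ]] [0.52326111 0.30585575 0.01      ] [0.09703354 0.06115526 0.09673225]
```

View pics/crop0.png

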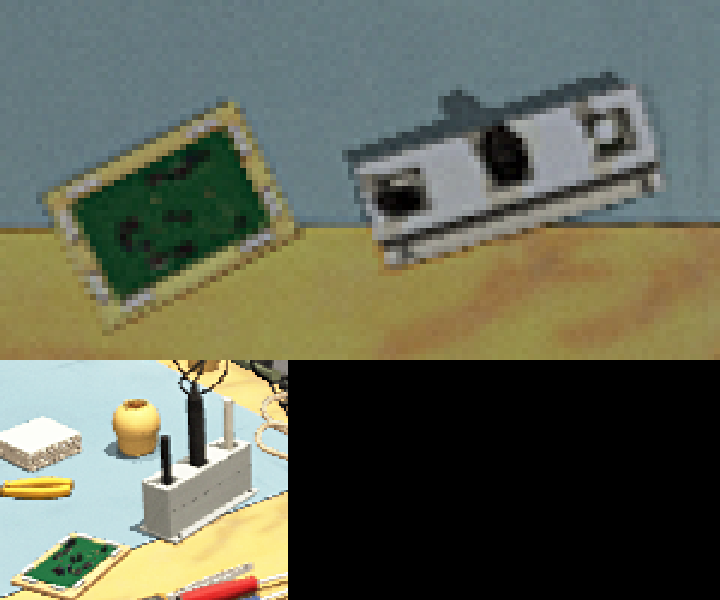

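Crop: the thick black handpiece stands in the rack's middle well (top pixel about 269,190). The marker is in the left well (251,197) and the white pen in the right well (287,187). Next I'll measure the rack's top face and get its yaw.

Run:
```python
from h import *
z=np.load('top0.npz');t,d=z['p'],z['d'];M=camera_model('top')
pts=[];hi=[]
for v in range(165,225):
  for u in range(235,305):
    if d[v,u]>0:
      o,r=ray('top',(u,v),M);X=o+r*d[v,u]
      if .06<X[2]<.084: pts.append((u,v))
      elif X[2]>.09: hi.append(np.r_[X,u,v])
r=cv2.minAreaRect(np.array(pts,np.float32));print(len(pts),r)
P=np.array([onz('top',p,.072,M) for p in cv2.boxPoints(r)]);print(P.round(4),P.mean(0),np.linalg.norm(np.diff(P,axis=0),axis=1))
e=P[1:]-P[:-1];print([np.degrees(np.arctan2(a[1],a[0])) for a in e])
for h in hi: print(h.round(3))
```

```text
480 ((268.7369689941406, 192.10137939453125), (13.436322212219238, 48.97001266479492), 73.68614196777344)
[[0.5455 0.1946 0.072 ]
 [0.5945 0.0378 0.072 ]
 [0.551  0.0244 0.072 ]
 [0.5024 0.1808 0.072 ]] [0.54837183 0.10939848 0.072     ] [0.16421788 0.04549764 0.16378675]
[np.float64(-72.65017985833367), np.float64(-162.86051563712363), np.float64(107.27884075118178)]
[5.64e-01 5.70e-02 1.45e-01 2.84e+02 1.85e+02]
[5.65e-01 5.40e-02 1.39e-01 2.85e+02 1.85e+02]
[5.65e-01 5.00e-02 1.39e-01 2.86e+02 1.85e+02]
[5.59e-01 1.14e-01 1.56e-01 2.66e+02 1.86e+02]
[5.59e-01 1.10e-01 1.60e-01 2.67e+02 1.86e+02]
[5.59e-01 1.07e-01 1.61e-01 2.68e+02 1.86e+02]
[5.58e-01 1.04e-01 1.63e-01 2.69e+02 1.86e+02]
[5.62e-01 5.70e-02 1.40e-01 2.84e+02 1.86e+02]
[5.60e-01 5.30e-02 1.53e-01 2.85e+02 1.86e+02]
[5.62e-01 5.00e-02 1.39e-01 2.86e+02 1.86e+02]
[5.61e-01 4.70e-02 1.46e-01 2.87e+02 1.86e+02]
[5.55e-01 1.17e-01 1.59e-01 2.65e+02 1.87e+02]
[5.54e-01 1.13e-01 1.75e-01 2.66e+02 1.87e+02]
[5.53e-01 1.09e-01 1.86e-01 2.67e+02 1.87e+02]
[5.54e-01 1.06e-01 1.75e-01 2.68e+02 1.87e+02]
[5.55e-01 1.04e-01 1.62e
[... 2706 characters left out ...]
6e-01 1.67e-01 1.24e-01 2.50e+02 1.97e+02]
[5.28e-01 1.66e-01 1.00e-01 2.51e+02 1.97e+02]
[5.22e-01 1.76e-01 1.32e-01 2.47e+02 1.98e+02]
[5.21e-01 1.72e-01 1.36e-01 2.48e+02 1.98e+02]
[5.21e-01 1.69e-01 1.39e-01 2.49e+02 1.98e+02]
[5.22e-01 1.66e-01 1.34e-01 2.50e+02 1.98e+02]
[5.24e-01 1.65e-01 1.10e-01 2.51e+02 1.98e+02]
[5.18e-01 1.75e-01 1.36e-01 2.47e+02 1.99e+02]
[5.19e-01 1.73e-01 1.28e-01 2.48e+02 1.99e+02]
[5.18e-01 1.69e-01 1.37e-01 2.49e+02 1.99e+02]
[5.19e-01 1.66e-01 1.29e-01 2.50e+02 1.99e+02]
[5.22e-01 1.66e-01 1.02e-01 2.51e+02 1.99e+02]
[5.15e-01 1.72e-01 1.34e-01 2.48e+02 2.00e+02]
[5.16e-01 1.70e-01 1.27e-01 2.49e+02 2.00e+02]
[5.18e-01 1.68e-01 1.07e-01 2.50e+02 2.00e+02]
```

Measurements agree with the sizes given:
- **Rack:** centre (0.548, 0.109), x axis at 17.3°, top face 164×45 mm at z = 0.072.
- **Cable end:** (0.549, 0.108, 0.185).
- **Board:** centre (0.523, 0.306).

First move: raise a little and yaw +46° about tool z, then slide over to the rack.

>>> servo_tool:
  increments:
    - {"linear": [0, 0, -0.12], "angular": [0, 0, 0.77]}
    - {"linear": [0, 0, -0.12], "angular": [0, 0, 0.77]}
    - {"linear": [0, 0, -0.12], "angular": [0, 0, 0.77]}
    - {"linear": [0, 0, -0.12], "angular": [0, 0, 0.77]}
    - {"linear": [0, 0, -0.12], "angular": [0, 0, 0.77]}
  grip: 1

```text
time_s: 0.6
tool_pos: [0.3227, 0.6486, 0.2124]
tool_rot: [-1.125, -2.933, 0.002]
contact_force: [-0.3, -0.0, -0.2]
width: 0.0854
grasp_force: 0.0
```

>>> servo_tool:
  increments:
    - {"linear": [0, 0, -0.12], "angular": [0, 0, 0.77]}
    - {"linear": [0, 0, -0.12], "angular": [0, 0, 0.77]}
    - {"linear": [0, 0, -0.12], "angular": [0, 0, 0.77]}
    - {"linear": [0, 0, -0.12], "angular": [0, 0, 0.77]}
    - {"linear": [0, 0, -0.12], "angular": [0, 0, 0.77]}

```text
time_s: 1.1
tool_pos: [0.3227, 0.6486, 0.2244]
tool_rot: [1.508, 2.756, -0.002]
contact_force: [0.2, -1.1, -0.3]
width: 0.0858
grasp_force: 0.0
```

>>> servo_tool:
  increments:
    - {"linear": [0, 0, -0.12], "angular": [0, 0, 0.77]}
    - {"linear": [0, 0, -0.12], "angular": [0, 0, 0.77]}
    - {"linear": [0, 0, -0.12], "angular": [0, 0, 0.77]}
    - {"linear": [0, 0, -0.12], "angular": [0, 0, 0.77]}
    - {"linear": [0, 0, -0.12], "angular": [0, 0, 0.77]}

```text
time_s: 1.6
tool_pos: [0.3227, 0.6486, 0.2364]
tool_rot: [1.864, 2.529, -0.002]
contact_force: [-0.5, -1.0, -0.6]
width: 0.0853
grasp_force: 0.0
```

>>> servo_tool:
  increments:
    - {"linear": [-0.95, 0.09, 0], "angular": [0, 0, 0]}
    - {"linear": [-0.95, 0.09, 0], "angular": [0, 0, 0]}
    - {"linear": [-0.95, 0.09, 0], "angular": [0, 0, 0]}
    - {"linear": [-0.95, 0.09, 0], "angular": [0, 0, 0]}
    - {"linear": [-0.95, 0.09, 0], "angular": [0, 0, 0]}

```text
time_s: 2.1
tool_pos: [0.3609, 0.559, 0.237]
tool_rot: [1.862, 2.53, -0.0]
contact_force: [0.2, 0.4, -0.6]
width: 0.0852
grasp_force: 0.0
```

>>> servo_tool:
  increments:
    - {"linear": [-1, 0.09, 0], "angular": [0, 0, 0]}
    - {"linear": [-1, 0.09, 0], "angular": [0, 0, 0]}
    - {"linear": [-1, 0.09, 0], "angular": [0, 0, 0]}
    - {"linear": [-1, 0.09, 0], "angular": [0, 0, 0]}
    - {"linear": [-1, 0.09, 0], "angular": [0, 0, 0]}

```text
time_s: 2.6
tool_pos: [0.399, 0.4667, 0.2371]
tool_rot: [1.861, 2.531, 0.0]
contact_force: [-1.7, -0.3, -0.8]
width: 0.0856
grasp_force: 0.0
```

>>> servo_tool:
  increments:
    - {"linear": [-1, 0.09, 0], "angular": [0, 0, 0]}
    - {"linear": [-1, 0.09, 0], "angular": [0, 0, 0]}
    - {"linear": [-1, 0.09, 0], "angular": [0, 0, 0]}
    - {"linear": [-1, 0.09, 0], "angular": [0, 0, 0]}
    - {"linear": [-1, 0.09, 0], "angular": [0, 0, 0]}

```text
time_s: 3.1
tool_pos: [0.4373, 0.374, 0.237]
tool_rot: [1.861, 2.531, 0.0]
contact_force: [0.5, 0.4, 0.1]
width: 0.0852
grasp_force: 0.0
```

>>> servo_tool:
  increments:
    - {"linear": [-1, 0.09, 0], "angular": [0, 0, 0]}
    - {"linear": [-1, 0.09, 0], "angular": [0, 0, 0]}
    - {"linear": [-1, 0.09, 0], "angular": [0, 0, 0]}
    - {"linear": [-1, 0.09, 0], "angular": [0, 0, 0]}
    - {"linear": [-1, 0.09, 0], "angular": [0, 0, 0]}

```text
time_s: 3.6
tool_pos: [0.4756, 0.2812, 0.2371]
tool_rot: [1.861, 2.531, 0.0]
contact_force: [-0.1, -0.4, 0.7]
width: 0.0853
grasp_force: 0.0
```

>>> servo_tool:
  increments:
    - {"linear": [-1, 0.09, 0], "angular": [0, 0, 0]}
    - {"linear": [-1, 0.09, 0], "angular": [0, 0, 0]}
    - {"linear": [-1, 0.09, 0], "angular": [0, 0, 0]}
    - {"linear": [-0.5, 0.09, 0], "angular": [0, 0, 0]}
    - {"linear": [0, 0.09, 0], "angular": [0, 0, 0]}

```text
time_s: 4.1
tool_pos: [0.5052, 0.2165, 0.2371]
tool_rot: [1.865, 2.527, -0.0]
contact_force: [-0.4, -0.3, -0.8]
width: 0.085
grasp_force: 0.0
```

Run:
```python
from h import *
s=read_state();m=camera_model('wrist');p,d=camera('wrist');np.savez('wrist1.npz',p=p,d=d,m=np.array(m,dtype=object))
print(s['time_s'],s['tool_pos'],s['tool_rot'],s['joint_positions']);print(m)
cv2.imwrite('pics/wrist1.png',p[:,:,::-1])
for X in ([.548,.109,.072],[.548,.109,.181],[.523,.306,.01]): print(proj('wrist',np.array(X),m))
```

```text
4.1 [0.50523129 0.21649747 0.2371305 ] [ 1.86511430e+00  2.52743441e+00 -2.65771503e-04] [-0.75682755  0.34140022  0.34883285  1.98158171 -0.1531293   0.84350042
 -0.02510239]
{'camera_matrix': array([[348.95628335,   0.        , 319.09086232],
       [  0.        , 348.95628335, 198.9582582 ],
       [  0.        ,   0.        ,   1.        ]]), 'k1': -0.06356306571357127, 'world_from_camera': array([[ 9.55609193e-01,  2.78691707e-01,  9.56138224e-02,
         4.80935080e-01],
       [ 2.94637033e-01, -9.04222006e-01, -3.09146538e-01,
         2.97174354e-01],
       [ 2.99545721e-04,  3.23594647e-01, -9.46195759e-01,
         4.09346070e-01],
       [ 0.00000000e+00,  0.00000000e+00,  0.00000000e+00,
         1.00000000e+00]])}
[326.83773759 271.20577881]
[329.64034769 340.35527052]
[358.06509286  84.36574739]
```

View pics/wrist1.png

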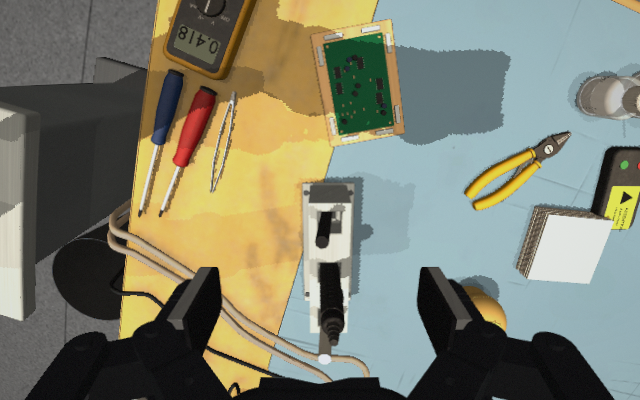

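Wrist view: the handpiece's black cable end is at about (336,340), the marker at (323,228), the white pen at (325,358) and the board at (357,84). The rack runs upright in the picture, so the yaw is right. I'll refine the handpiece axis and board centre from this view.

Run:
```python
from h import *
z=np.load('wrist1.npz',allow_pickle=True);p,d,M=z['p'],z['d'],z['m'].item()
g=p.max(2)
for v in range(262,350,6):
    r=g[v,300:362]<70;c=np.where(r)[0]+300
    print(v,c.min() if len(c) else 0,c.max() if len(c) else 0,len(c),d[v,(c.min()+c.max())//2] if len(c) else 0)
# axis line predicted
for h in (.08,.1,.12,.149,.165,.181): print(h,proj('wrist',np.array([.548,.109,h]),M).round(1), proj('wrist',np.array([.5497,.109,h]),M).round(1))
hsv=cv2.cvtColor(p,cv2.COLOR_RGB2HSV)
m=cv2.inRange(hsv,(45,90,30),(85,255,255));m=cv2.morphologyEx(m,cv2.MORPH_CLOSE,np.ones((9,9)));m[170:]=0
c=max(cv2.findContours(m,0,2)[0],key=cv2.contourArea);r=cv2.minAreaRect(c)
P=np.array([onz('wrist',q,.01,M) for q in cv2.boxPoints(r)]);print(r,P.mean(0),np.linalg.norm(np.diff(P,axis=0),axis=1))
# rack top face by depth
pts=[]
for v in range(170,345):
  for u in range(290,370):
    if d[v,u]>0:
      o,k=ray('wrist',(u,v),M);X=o+k*d[v,u]
      if .066<X[2]<.078: pts.append(X[:2])
pts=np.array(pts,np.float32);R=cv2.minAreaRect(pts);print('rack',R)
# handpiece cloud slices
H=[]
for v in range(255,350):
  for u in range(305,360):
    if d[v,u]>0 and g[v,u]<90:
      o,k=ray('wrist',(u,v),M);X=o+k*d[v,u]
      if X[2]>.085: H.append(X)
H=np.array(H);a=np.radians(17.3);ex=np.array([np.cos(a),np.sin(a)]);ey=np.array([-ex[1],ex[0]])
for lo,hi in((.085,.11),(.11,.13),(.13,.148),(.152,.17),(.17,.185)):
  S=H[(H[:,2]>lo)&(H[:,2]<hi)];q=S[:,:2]-[.548,.109]
  if len(S): print(lo,len(S),np.percentile(q@ex,[3,97]).round(4),np.percentile(q@ey,[3,97]).round(4))
```

```text
262 0 0 0 0
268 320 339 20 0.37385955
274 319 339 21 0.35922447
280 319 339 21 0.3501517
286 320 340 21 0.33999193
292 321 341 21 0.33072564
298 321 342 22 0.32123664
304 321 342 22 0.3134573
310 320 343 24 0.30562457
316 321 343 23 0.29909644
322 321 343 23 0.296202
328 322 342 21 0.29154667
334 327 338 12 0.28359047
340 329 337 5 0.2813752
346 0 0 0 0
0.08 [327. 275.] [328.5 275.4]
0.1 [327.4 285.3] [329.  285.7]
0.12 [327.9 296.7] [329.5 297.1]
0.149 [328.6 315.5] [330.4 316. ]
0.165 [329.1 327.3] [331.  327.8]
0.181 [329.6 340.4] [331.6 340.8]
((360.0376892089844, 83.44664764404297), (93.87353515625, 59.70270538330078), 80.2475814819336) [0.52555263 0.30616958 0.01      ] [0.06292362 0.09965639 0.06761124]
rack ((0.5511006116867065, 0.10816312581300735), (0.04412015154957771, 0.16572405397891998), 17.178970336914062)
0.085 279 [-0.0076  0.0124] [-0.0023  0.0093]
0.11 268 [-0.0067  0.0136] [-0.0018  0.009 ]
0.13 259 [-0.0068  0.0122] [0.0024 0.009 ]
0.152 403 [-0.006   0.0117] [-0.0063  0.0077]
0.17 159 [-0.0011  0.0071] [-0.0042  0.0029]
```

>>> servo_tool:
  increments:
    - {"linear": [-1, 0.1, 0], "angular": [0, 0, 0]}
    - {"linear": [-1, 0.1, 0], "angular": [0, 0, 0]}
    - {"linear": [-1, 0.1, 0], "angular": [0, 0, 0]}
    - {"linear": [-1, 0.1, 0], "angular": [0, 0, 0]}
    - {"linear": [-1, 0.1, 0], "angular": [0, 0, 0]}

```text
time_s: 4.65
tool_pos: [0.544, 0.1274, 0.2369]
tool_rot: [-1.857, -2.533, -0.001]
contact_force: [-0.3, 0.2, 0.6]
width: 0.0854
grasp_force: 0.0
```

>>> servo_tool:
  increments:
    - {"linear": [-0.83, 0.1, 0], "angular": [0, 0, 0]}
    - {"linear": [0, 0, 0], "angular": [0, 0, 0]}
    - {"linear": [0, 0, 0], "angular": [0, 0, 0]}
    - {"linear": [0, 0, 0], "angular": [0, 0, 0]}
    - {"linear": [0, 0, 0], "angular": [0, 0, 0]}

```text
time_s: 5.15
tool_pos: [0.5503, 0.1126, 0.2369]
tool_rot: [-1.857, -2.533, -0.0]
contact_force: [-0.3, -0.3, -0.0]
width: 0.0852
grasp_force: 0.0
```

Run:
```python
from h import *
from scipy.spatial.transform import Rotation as R
s=read_state();m=camera_model('wrist');p,d=camera('wrist');np.savez('wrist2.npz',p=p,d=d,m=np.array(m,dtype=object))
T=R.from_rotvec(s['tool_rot']).as_matrix()
print(s['tool_pos'],T.round(3),'togo tool axes',(T.T@(np.array([.551,.1085,.115])-s['tool_pos'])).round(4))
cv2.imwrite('pics/wrist2.png',p[:,:,::-1]);print(proj('wrist',np.array([.551,.1085,.181]),m))
```

```text
[0.55028718 0.11261503 0.23688054] [[-0.301  0.954 -0.   ]
 [ 0.954  0.301  0.001]
 [ 0.001 -0.    -1.   ]] togo tool axes [-0.0042 -0.0005  0.1219]
[317.43211454 213.08061609]
```

View pics/wrist2.png

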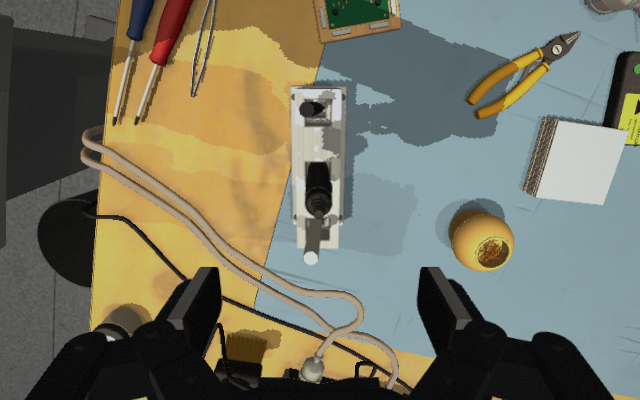

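Wrist view 2: the handpiece's cable end is at (318,213), against (317,213) predicted, and the pens are clear of the fingers. Next I'll make the small sideways correction and descend.

>>> servo_tool:
  increments:
    - {"linear": [-0.21, -0.02, 0.3], "angular": [0, 0, 0]}
    - {"linear": [0, 0, 1], "angular": [0, 0, 0]}
    - {"linear": [0, 0, 1], "angular": [0, 0, 0]}
    - {"linear": [0, 0, 1], "angular": [0, 0, 0]}
    - {"linear": [0, 0, 1], "angular": [0, 0, 0]}

```text
time_s: 5.7
tool_pos: [0.5516, 0.1066, 0.1499]
tool_rot: [1.861, 2.531, -0.0]
contact_force: [-0.9, 0.2, -0.0]
width: 0.0855
grasp_force: 0.0
```

>>> servo_tool:
  increments:
    - {"linear": [0, 0, 0.7], "angular": [0, 0, 0]}
    - {"linear": [0, 0, 0.6], "angular": [0, 0, 0]}
    - {"linear": [0, 0, 0.5], "angular": [0, 0, 0]}
    - {"linear": [0, 0, 0], "angular": [0, 0, 0]}
    - {"linear": [0, 0, 0], "angular": [0, 0, 0]}

```text
time_s: 6.2
tool_pos: [0.552, 0.1067, 0.1152]
tool_rot: [1.861, 2.531, 0.001]
contact_force: [-0.1, -0.2, 1.1]
width: 0.0852
grasp_force: 0.0
```

Run:
```python
from h import *
s=read_state();print(s['tool_pos'],s['contact_force'])
a,_=camera('wrist');b,_=camera('scene')
o=np.zeros((600,640,3),np.uint8);o[:300,:480]=cv2.resize(a,(480,300));o[300:,:480]=cv2.resize(b[150:300,200:440],(480,300))
cv2.imwrite('pics/pre.png',o[:,:,::-1])
```

```text
[0.55201589 0.10672884 0.11520912] [-0.05859191 -0.16509022  1.13215183]
```

View pics/pre.png

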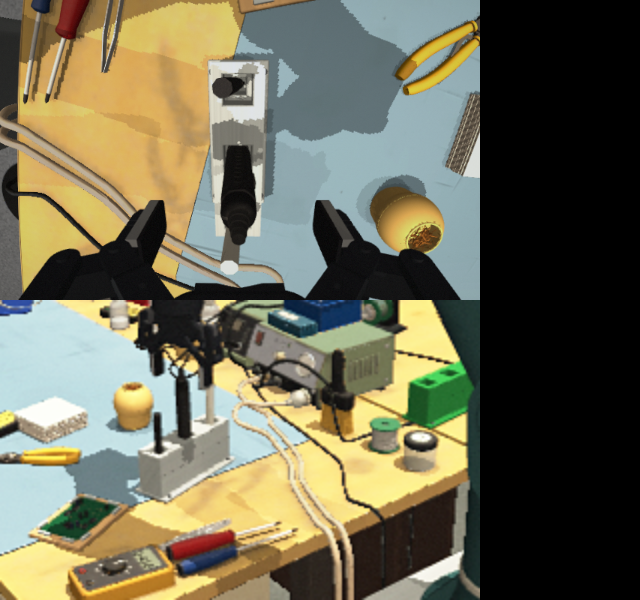

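Fingers straddle the handpiece (237,225), closing along the rack's x axis, and the pens are clear. Close.

>>> servo_tool:
  increments:
    - {"linear": [0, 0, 0], "angular": [0, 0, 0]}
    - {"linear": [0, 0, 0], "angular": [0, 0, 0]}
    - {"linear": [0, 0, 0], "angular": [0, 0, 0]}
    - {"linear": [0, 0, 0], "angular": [0, 0, 0]}
    - {"linear": [0, 0, 0], "angular": [0, 0, 0]}
  grip: 0
  grip_force: 70

```text
time_s: 6.8
tool_pos: [0.5521, 0.1068, 0.1155]
tool_rot: [1.861, 2.531, 0.001]
contact_force: [0.4, 0.8, 2.4]
width: 0.0173
grasp_force: 68.4
```

>>> servo_tool:
  increments:
    - {"linear": [0, 0, 0], "angular": [0, 0, 0]}
    - {"linear": [0, 0, 0], "angular": [0, 0, 0]}
    - {"linear": [0, 0, 0], "angular": [0, 0, 0]}
    - {"linear": [0, 0, 0], "angular": [0, 0, 0]}
    - {"linear": [0, 0, 0], "angular": [0, 0, 0]}

```text
time_s: 7.3
tool_pos: [0.5521, 0.1068, 0.1154]
tool_rot: [1.861, 2.53, 0.001]
contact_force: [-0.9, -0.4, 5.4]
width: 0.0176
grasp_force: 68.7
```

>>> servo_tool:
  increments:
    - {"linear": [0, 0, -0.2], "angular": [0, 0, 0]}
    - {"linear": [0, 0, -0.4], "angular": [0, 0, 0]}
    - {"linear": [0, 0, -0.5], "angular": [0, 0, 0]}
    - {"linear": [0, 0, -0.5], "angular": [0, 0, 0]}
    - {"linear": [0, 0, -0.4], "angular": [0, 0, 0]}

```text
time_s: 7.8
tool_pos: [0.552, 0.1068, 0.1562]
tool_rot: [1.861, 2.53, 0.001]
contact_force: [-0.6, 0.7, -1.2]
width: 0.0173
grasp_force: 68.5
```

Run:
```python
from h import *
s=read_state();print(s['tool_pos'],s['contact_force'],s['width'],s['grasp_force'])
a,_=camera('wrist');b,_=camera('scene')
o=np.zeros((600,640,3),np.uint8);o[:300,:480]=cv2.resize(a,(480,300));o[300:,:480]=cv2.resize(b[150:300,200:440],(480,300))
cv2.imwrite('pics/lift.png',o[:,:,::-1])
```

```text
[0.55200236 0.10681469 0.15620667] [-0.63054834  0.69555787 -1.23653306] 0.017327907213486034 68.49165133957285
```

View pics/lift.png

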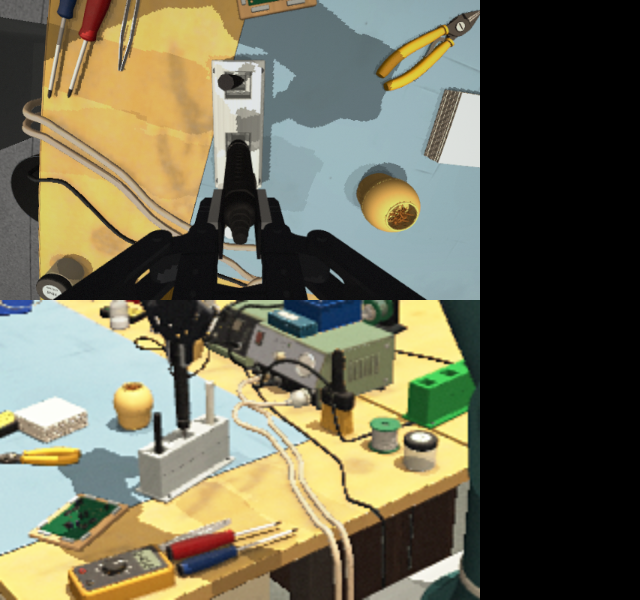

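The handpiece is lifting out in the fingers and the pens stay put. Lift it until it clears the marker's top, then carry it level toward the board.

>>> servo_tool:
  increments:
    - {"linear": [0, 0, -0.7], "angular": [0, 0, 0]}
    - {"linear": [0, 0, -1], "angular": [0, 0, 0]}
    - {"linear": [0, 0, -1], "angular": [0, 0, 0]}
    - {"linear": [0, 0, -1], "angular": [0, 0, 0]}
    - {"linear": [0, 0, -1], "angular": [0, 0, 0]}

```text
time_s: 8.4
tool_pos: [0.5514, 0.1066, 0.2503]
tool_rot: [-1.861, -2.531, 0.0]
contact_force: [0.0, -0.4, -1.0]
width: 0.0177
grasp_force: 68.6
```

>>> servo_tool:
  increments:
    - {"linear": [0, 0, -0.5], "angular": [0, 0, 0]}
    - {"linear": [0, 0, 0], "angular": [0, 0, 0]}
    - {"linear": [0.3, 0.2, 0], "angular": [0, 0, 0]}
    - {"linear": [0.6, 0.4, 0], "angular": [0, 0, 0]}
    - {"linear": [0.9, 0.5, 0], "angular": [0, 0, 0]}

```text
time_s: 8.9
tool_pos: [0.5617, 0.1479, 0.2579]
tool_rot: [-1.863, -2.529, 0.003]
contact_force: [1.2, 1.0, -1.3]
width: 0.0176
grasp_force: 68.6
```

>>> servo_tool:
  increments:
    - {"linear": [0.9, 0.5, 0], "angular": [0, 0, 0]}
    - {"linear": [0.9, 0.5, 0], "angular": [0, 0, 0]}
    - {"linear": [0.9, 0.5, 0], "angular": [0, 0, 0]}
    - {"linear": [0.9, 0.5, 0], "angular": [0, 0, 0]}
    - {"linear": [0.9, 0.5, 0], "angular": [0, 0, 0]}

```text
time_s: 9.4
tool_pos: [0.5831, 0.2505, 0.2588]
tool_rot: [-1.86, -2.531, 0.0]
contact_force: [0.1, -0.2, -1.2]
width: 0.0178
grasp_force: 68.6
```

>>> servo_tool:
  increments:
    - {"linear": [0.9, 0.4, 0], "angular": [0, 0, 0]}
    - {"linear": [0.9, 0.4, 0], "angular": [0, 0, 0]}
    - {"linear": [0.9, 0.4, 0], "angular": [0, 0, 0]}
    - {"linear": [0.6, 0.4, 0], "angular": [0, 0, 0]}
    - {"linear": [0.3, 0.2, 0], "angular": [0, 0, 0]}

```text
time_s: 9.9
tool_pos: [0.5958, 0.3304, 0.2588]
tool_rot: [-1.858, -2.533, -0.001]
contact_force: [0.6, -0.7, -0.6]
width: 0.0174
grasp_force: 68.6
```

Run:
```python
from h import *
s=read_state();print(s['tool_pos'],s['joint_positions'].round(3) if hasattr(s['joint_positions'],'round') else s['joint_positions'],s['width'],s['grasp_force'])
z=np.load('top0.npz');d=z['d'];M=camera_model('top')
e=np.array([.954,.301])
for v in range(80,200,5):
  for u in range(165,290,5):
    if d[v,u]>0:
      o,r=ray('top',(u,v),M);X=o+r*d[v,u];q=X[:2]-[.525,.306]
      if X[2]>.06 and 0<q@e<.5 and abs(q@[-e[1],e[0]])<.12: print((u,v),X.round(3),'along',(q@e).round(3),'side',(q@[-e[1],e[0]]).round(3))
```

```text
[0.59579921 0.33035152 0.2588394 ] [-0.799  0.498  0.337  1.67  -0.188  1.006 -0.094] 0.017382708177759103 68.59198932826985
(190, 90) [0.869 0.367 0.161] along 0.346 side -0.045
(180, 95) [0.85  0.398 0.164] along 0.338 side -0.01
(185, 95) [0.874 0.4   0.086] along 0.361 side -0.015
(180, 100) [0.846 0.408 0.12 ] along 0.337 side 0.001
(185, 100) [0.847 0.392 0.118] along 0.333 side -0.015
(190, 100) [0.856 0.382 0.087] along 0.339 side -0.027
(180, 105) [0.835 0.412 0.1  ] along 0.328 side 0.008
(185, 105) [0.835 0.395 0.103] along 0.322 side -0.008
(190, 105) [0.836 0.379 0.096] along 0.319 side -0.024
(180, 110) [0.824 0.417 0.077] along 0.318 side 0.016
(185, 110) [0.82  0.397 0.091] along 0.309 side -0.002
(190, 110) [0.826 0.385 0.069] along 0.311 side -0.016
(190, 120) [0.785 0.377 0.097] along 0.269 side -0.01
(190, 125) [0.776 0.384 0.062] along 0.263 side -0.001
(195, 125) [0.776 0.367 0.064] along 0.257 side -0.018
```

The obstacles beyond the board (bottles, up to 0.164 m high) stay well below the tilted tool. Tilt +45° about tool x.

>>> servo_tool:
  increments:
    - {"linear": [0, 0, 0], "angular": [0.4, 0, 0]}
    - {"linear": [0, 0, 0], "angular": [0.8, 0, 0]}
    - {"linear": [0, 0, 0], "angular": [0.8, 0, 0]}
    - {"linear": [0, 0, 0], "angular": [0.8, 0, 0]}
    - {"linear": [0, 0, 0], "angular": [0.8, 0, 0]}

```text
time_s: 10.4
tool_pos: [0.5963, 0.3271, 0.2593]
tool_rot: [-1.765, -2.397, 0.306]
contact_force: [-0.8, -0.5, -1.1]
width: 0.017
grasp_force: 68.6
```

>>> servo_tool:
  increments:
    - {"linear": [0, 0, 0], "angular": [0.8, 0, 0]}
    - {"linear": [0, 0, 0], "angular": [0.8, 0, 0]}
    - {"linear": [0, 0, 0], "angular": [0.8, 0, 0]}
    - {"linear": [0, 0, 0], "angular": [0.8, 0, 0]}
    - {"linear": [0, 0, 0], "angular": [0.8, 0, 0]}

```text
time_s: 10.9
tool_pos: [0.5965, 0.3272, 0.2591]
tool_rot: [-1.639, -2.225, 0.607]
contact_force: [0.9, 0.6, -0.7]
width: 0.0176
grasp_force: 68.6
```

>>> servo_tool:
  increments:
    - {"linear": [0, 0, 0], "angular": [0.8, 0, 0]}
    - {"linear": [0, 0, 0], "angular": [0.8, 0, 0]}
    - {"linear": [0, 0, 0], "angular": [0.8, 0, 0]}
    - {"linear": [0, 0, 0], "angular": [0.8, 0, 0]}
    - {"linear": [0, 0, 0], "angular": [0.4, 0, 0]}

```text
time_s: 11.4
tool_pos: [0.5966, 0.3271, 0.2575]
tool_rot: [-1.512, -2.051, 0.849]
contact_force: [-0.0, -0.5, -1.8]
width: 0.0171
grasp_force: 68.7
```

```bash
cat > go.py <<'E'
from h import *
from scipy.spatial.transform import Rotation as R
s=read_state();T=R.from_rotvec(s['tool_rot']).as_matrix();p=np.array(s['tool_pos'])
tip=p+T@[.002,0,.089]
print(s['time_s'],'tip',tip.round(4),'tool z',T[:,2].round(3),'j',np.round(s['joint_positions'],3),s['grasp_force'])
for zz in (.15,.055): print(zz,'units',(T.T@(np.array([.525,.306,zz])-tip)/.02).round(2))
E
python3 go.py
```

```text
11.4 tip [0.536  0.3103 0.1944] tool z [-0.674 -0.211 -0.708] j [-0.62   0.915  0.272  1.087 -0.275  1.95  -0.057] 68.67444115021499
0.15 units [-0.04  1.15  1.99]
0.055 units [-0.03  4.5   5.36]
```

Lean is about 45° now. Come down partway to about z = 0.10, then look at the tip.

>>> servo_tool:
  increments:
    - {"linear": [0, 0.3, 0.4], "angular": [0, 0, 0]}
    - {"linear": [0, 0.7, 0.9], "angular": [0, 0, 0]}
    - {"linear": [0, 0.8, 1], "angular": [0, 0, 0]}
    - {"linear": [0, 0.7, 0.9], "angular": [0, 0, 0]}
    - {"linear": [0, 0.3, 0.5], "angular": [0, 0, 0]}

```text
time_s: 11.9
tool_pos: [0.5828, 0.3235, 0.1646]
tool_rot: [-1.51, -2.052, 0.849]
contact_force: [0.2, -0.1, -0.9]
width: 0.0176
grasp_force: 68.7
```

```bash
python3 go.py
python3 - <<'E'
from h import *
from scipy.spatial.transform import Rotation as R
s=read_state();T=R.from_rotvec(s['tool_rot']).as_matrix();tip=np.array(s['tool_pos'])+T@[.002,0,.089]
m=camera_model('wrist');a,_=camera('wrist');b,d=camera('scene');np.savez('s3.npz',a=a,b=b,d=d)
ps=proj('scene',tip);print('scene tip',ps,'wrist tip',proj('wrist',tip,m))
x,y=max(int(ps[0])-80,0),max(int(ps[1])-75,0)
c=b[y:y+150,x:x+160]
print('scene crop origin',x,y,'x4')
o=np.zeros((600,800,3),np.uint8);o[:450,:480]=cv2.resize(c,(480,450) if c.shape[1]==160 and c.shape[0]==150 else (480,450));o[400:600,480:800]=cv2.resize(a,(320,200))
cv2.imwrite('pics/tip.png',o[:,:,::-1])
E
```

```text
11.9 tip [0.5223 0.3066 0.1016] tool z [-0.674 -0.211 -0.708] j [-0.626  0.971  0.26   1.19  -0.28   1.794 -0.034] 68.67538318881998
0.15 units [-0.07 -1.62 -1.8 ]
0.055 units [-0.07  1.73  1.56]
scene tip [235.7576456  229.81641653] wrist tip [317.94222925 190.29942828]
scene crop origin 155 154 x4
```

View pics/tip.png

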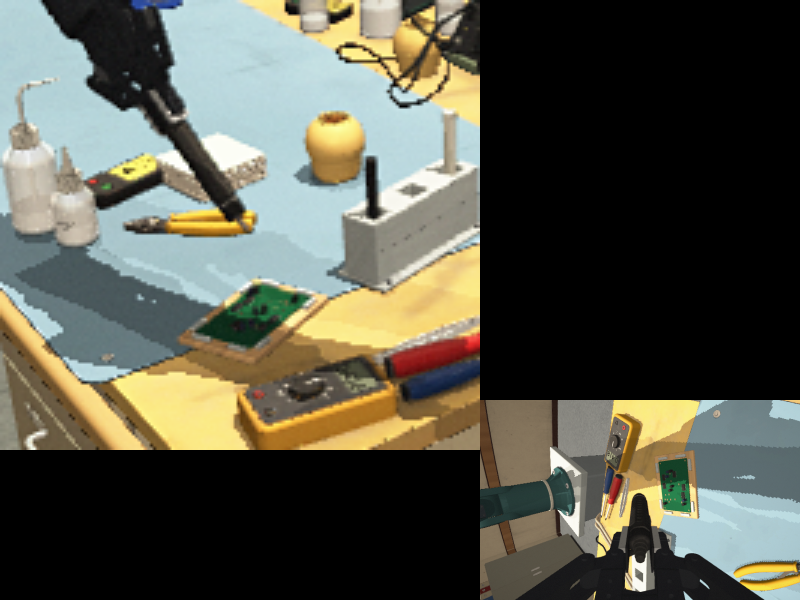

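The nozzle tip in the scene crop is at about (250,230), against (242,227) predicted. The wrist view agrees within a few pixels, so it hasn't slipped noticeably (about 5 mm). The pens, cutter and board look unmoved. Final lowering:

>>> servo_tool:
  increments:
    - {"linear": [0, 0.3, 0.2], "angular": [0, 0, 0]}
    - {"linear": [0.05, 0.5, 0.4], "angular": [0, 0, 0]}
    - {"linear": [0, 0.5, 0.4], "angular": [0, 0, 0]}
    - {"linear": [0, 0.4, 0.3], "angular": [0, 0, 0]}
    - {"linear": [0, 0.15, 0.15], "angular": [0, 0, 0]}

```text
time_s: 12.5
tool_pos: [0.5887, 0.3267, 0.1185]
tool_rot: [-1.509, -2.052, 0.849]
contact_force: [-1.0, -0.5, -0.7]
width: 0.0175
grasp_force: 68.7
```

>>> servo_tool:
  increments:
    - {"linear": [0, 0, 0], "angular": [0, 0, 0]}
    - {"linear": [0, 0, 0], "angular": [0, 0, 0]}
    - {"linear": [0, 0, 0], "angular": [0, 0, 0]}
    - {"linear": [0, 0, 0], "angular": [0, 0, 0]}
    - {"linear": [0, 0, 0], "angular": [0, 0, 0]}

```text
time_s: 13.0
tool_pos: [0.5893, 0.3271, 0.1208]
tool_rot: [-1.51, -2.054, 0.846]
contact_force: [-0.2, 0.1, -0.9]
width: 0.0177
grasp_force: 68.7
```

```bash
python3 go.py
python3 - <<'E'
from h import *
from scipy.spatial.transform import Rotation as R
s=read_state();T=R.from_rotvec(s['tool_rot']).as_matrix();tip=np.array(s['tool_pos'])+T@[.002,0,.089]
m=camera_model('wrist');a,_=camera('wrist');b,d=camera('scene');t,_=camera('top')
print('scene',proj('scene',tip),'wrist',proj('wrist',tip,m),'top',proj('top',tip))
o=np.zeros((600,800,3),np.uint8)
o[:400,:400]=cv2.resize(b[190:290,185:285],(400,400));o[:400,400:]=cv2.resize(a[110:270,220:380],(400,400));o[400:,:400]=cv2.resize(t[170:220,190:290],(400,200))
cv2.imwrite('pics/fin.png',o[:,:,::-1])
E
```

```text
13.0 tip [0.5289 0.3103 0.0576] tool z [-0.672 -0.21  -0.71 ] j [-0.622  1.023  0.255  1.182 -0.287  1.749 -0.027] 68.6841844394803
0.15 units [-0.15 -3.43 -3.1 ]
0.055 units [-0.15 -0.09  0.27]
scene [234.9635116  243.11607465] wrist [317.93902009 190.27687217] top [209.33867669 197.3453948 ]
```

View pics/fin.png

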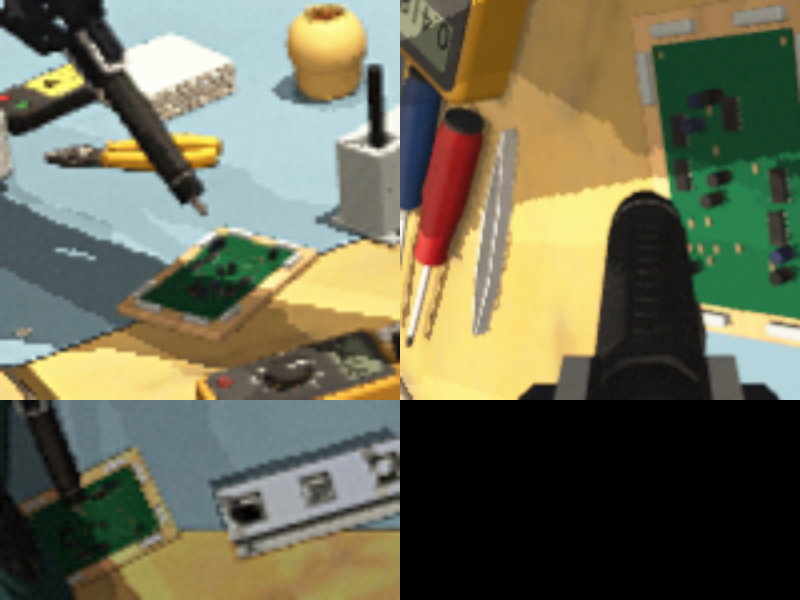

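The scene view shows the tip at about (236,243) and the top view at about (209,195); both match the prediction to within 2–3 px. The tip is about 5 mm from the board's middle and about 5 cm above its underside, leaning 45°. Check it is still, then hand in.

Run:
```python
from station import *
import numpy as np
s=read_state();print(s['time_s'],np.abs(s['qvel']).max(),s['tool_pos'],s['grasp_force'])
if np.abs(s['qvel']).max()<.02: print(sign_off())
```

```text
13.15 0.0032318657085211437 [0.5891975  0.32698351 0.12057916] 68.68367407238111
the job is handed in; nothing more can be done
None
```

I handed the job in at about 13 s with the desoldering handpiece held still at about 45°, nozzle down, its tip about 5 mm from the board's middle and about 5 cm above its underside; pens, board, cutter and tweezers looked unmoved, and the hand-in gave no verdict.

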